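Take a cast bracket from its mould and hold it in the corner of a squaring jig

TASK

Lift the cast bracket with the upright rib out of its cavity in the mould, set it flat on the plate of the squaring jig with its long side along the long fence, and press it into the corner so that it bears on both fences at once. Finish while still gripping it and pressing it against both fences; do not let go. Leave the plain slab in its cavity and the vials, bottle and spare knob where they stand.

Things in the scene. Friction and masses are not known exactly. Their poses are not given: they have to be found in the camera images.
- bracket_mid (a point): Centre of the loose grey cast bracket, half-way up (30 mm above its underside). Upside-down T: a foot 60 (x) x 44 (y) x 14 mm (z) with a central upright rib 54 (x) x 14 (y) mm on it, from 14 to 60 mm above the underside. About 0.11 kg (may differ by some 40 percent). x runs along the long side of the foot and the rib, z up. It is the same turned half round. Grip across the 14 mm rib, with the fingertips above the fences.
- mould: White open casting mould, fixed, 84 (x) x 126 (y) x 18 mm high; origin at the centre of its underside. Two open cavities 64 (x) x 48 (y) mm, 12 mm deep (floor 6 mm above the table), centred at y = +29 and y = -29 mm. The bracket stands in one with 2 mm play all round, the slab lies in the other; which is which varies.
- slab_mid (a point): Centre of the plain grey cast slab 60 x 44 x 11 mm without a rib, which lies in the other cavity, its top below the mould's rim. It stays there.
- jig: Squaring jig, fixed: a steel plate 150 (x) x 120 (y) x 8 mm thick with two fences on top; origin at the centre of the plate's underside, z up. The plate lies on the table, its top is 8 mm above the table. To the right of the table (y below about -0.6 m) stands a tall cabinet: keep the arm clear of it.
- jig_corner (a point): The point on the plate's top where the inner faces of the two fences would meet, at x = +55, y = +40, z = +8 mm of the jig; axes as the jig's. The bracket pressed home covers x from -60 to 0 and y from -44 to 0 mm of this point's frame, so its centre is then at x = -30, y = -22, z = +30 mm in it.
- long_fence: The long fence, a fixed rigid aluminium bar 129 x 14 mm, 16 mm high above the plate, that runs along the jig's x; its inner face looks to the jig's -y, at y = +40 mm. Origin and axes are the jig's. Neither fence gives way: the push lasts only while the arm keeps leaning on it.
- short_fence: The short fence, a fixed rigid aluminium bar 14 x 66 mm, 16 mm high above the plate, that runs along the jig's y; its inner face looks to the jig's -x, at x = +55 mm. It stops 6 mm short of the long fence. Origin and axes are the jig's.
- vial_a: Small capped glass vial, 22 mm across, 51 mm high, upright behind the work; origin at its underside. Leave it.
- vial_b: Another small capped glass vial, 22 mm across, 51 mm high, upright in front of the work. Origin at its underside. Leave it.
- bottle_a: Reagent bottle, 49 mm across, 94 mm high, upright behind the work; origin at its underside. Leave it.
- spare_knob: Small spare knurled knob, 24 mm across, 16 mm high, in front of the work. Origin at its underside. Leave it.
There are look-alikes about, which are no part of the job. There is more than one size of the part that bears bracket_mid; the job needs the largest.

How it is judged:
By the outcome, as a careful person would: the job done as asked, in the order asked, and still so for the second after the job is handed in, while the arm keeps its last pose, push and grip.
It also fails if it takes over 40 s, if anything falls off the work surface, if the arm or the gripper's body presses on something with over 40 N, if the wrist force passes 120 N, or if a joint passes its speed limit or range.

ROBOT

A 6-joint arm with a two-finger parallel gripper is mounted at the origin on a cart in front of the work surface, level with it; the furniture and walls round the work are solid. World frame = base frame: x ahead of the robot, y to its left, z up, the work surface at z = 0. Lengths are in m, angles in rad, forces in N, time in s.
With the tool pointing down it reaches from about 0.35 to 0.975 m from the base axis. Payload 17.4 kg.
Tool frame: the origin (TCP) lies midway between the tips of the shut fingers; the grasp point (between the pads) lies 19 mm behind it (r.grip_depth is the distance from the TCP to the grasp point, in m); z points along the fingers, y is the direction in which the jaws open and shut (so a half turn about z gives the same grasp; the last joint's range is limited). The gripper opens to 85 mm and grips with 20 to 120 N. Pads are 22 mm wide; open, the fingers measure 114 mm over their backs; the gripper's body (76 mm by 85 mm) begins 54 mm behind the grasp point. The pads swing forward as they close: fully open they stand 13 mm farther back than shut.
Start: joints at [-1.212, 0.116, 1.442, -0, 1.584, -0.038], TCP at [0.261, -0.623, 0.231] pointing down, gripper open.
Joint ranges: [-2.83, 2.83], [-0.83, 2.19], [0.07, 2.5], [-1.14, 4.28], [0.01, 3], [-2.97, 2.97]. Speed limits (rad/s): [1.89, 1.89, 2.22, 3.14, 3.14, 3.14].

INTERFACE

Orientations are given as [roll, pitch, yaw] about the fixed x, y, z axes, in that order (R = Rz(yaw) Ry(pitch) Rx(roll)).
In Python, from station import r, eyes gives the robot as it stands. The module is installed in compiled form; this text tells all that it offers.
- The arm moves only by the tool apply_moves, never from a script. Its argument "steps" is a list that holds one entry, the list of rows, each a list of 5 numbers: the shift along the tool's x, y, z as a fraction of full scale, then the turn about the tool's z as a fraction of full scale, then the closure in counts, from 0 (fully open) to 255 (shut). In form: [[[x, y, z, turn, claw], ...]]. A call has 1 to 10 rows; each row is the pose to reach, as a shift and turn from the pose commanded when the call began, along the tool's axes at that moment; what a row does not reach only later rows make up. Full scale, the value 1, is 20 cm for a shift and pi/4 rad for a turn. A row lasts 1/8 s, in which the tool goes at most 62.5 mm and 10.7 degrees, less where a joint would pass 70% of its speed; a pose out of reach is approached as far as the arm can. A call with a number of a shift or a turn outside -1 to 1 is refused whole. A call with a gripper value outside its range is refused whole. The fingers move at their own pace and stop on an object; the grip force is fixed at half the most. Time passes only in rows, so rows that repeat a pose let the fingers close. It gives the time, the measured TCP pose, the force and the opening at its end, in the units of the state.
- r.get_state(): the state, without advancing time (a new reading comes with each control period).
- eyes.capture(name): name is "side" or "top"; returns a dict with "pixels" (400x640x3 uint8, red, green, blue), "fx", "fy", "cx", "cy" (pixels), "k1" (the pictures are not rectified: a ray, as slopes to the right and down, at radius r is drawn at 1 + k1 r^2 times it, then the intrinsics apply), "extrinsics" (4x4, takes a point from world to camera coordinates). Camera axes: x right, y down, z forward; pixel columns grow to the right and rows downward; lengths in m; the calibration is good to about 2 mm. A picture is of the moment at which its call begins. There is no depth.
- r.sign_off(): hands the job in, once; it reports no verdict.
The state is a dict: "time": time; "joint_positions": joint angles; "joint_velocities": joint speeds; "joint_torque": joint torques, N m; "ee_pos": TCP position; "orientation": TCP orientation; "contact_force": force on the tool from outside, world axes, zero at the start; "torque": the same for the moment, N m; "gripper_width": opening from 0.0 (shut) to 1.0 (fully open).
Only numpy, scipy, OpenCV 4.12 (cv2) and the standard library are available. Lean on these libraries where they do the work, as an engineer would, in place of code of your own. Each camera call takes 0.05 s, during which the arm holds its last target.

## Working session

There is one attempt and no reset: what is moved stays moved. The work goes in short steps, Python scripts to look and compute and a tool call to move; the robot and the scene stay as the last step left them, time stands still between calls to the robot, and variables do not carry over. Pictures are saved under pics/ and viewed, and the job is handed in when it is done.

Besides the shell and the picture viewer there is one more tool, called after ">>>" as a command line: name --argument value ..., lists and objects as JSON in quotes. apply_moves: Moves the arm, as the interface text tells. Shift numbers are shares of 20 cm and turn numbers shares of pi/4 rad, none past 1 either way. Its arguments: {"type":"object","properties":{"steps":{"type":"array"}},"required":["steps"]}

```bash
mkdir -p pics
cat > h.py <<'E'
import numpy as np, cv2
from station import r, eyes
def cap(n,f):
    c=eyes.capture(n); cv2.imwrite('pics/'+f,c['pixels'][:,:,::-1]); 
    np.savez('pics/'+f[:-4]+'.npz',**{k:np.array(v) for k,v in c.items()}); return c
def load(f): return dict(np.load('pics/'+f+'.npz'))
def ray(c,u,v):
    K=np.array([[c['fx'],0,c['cx']],[0,c['fy'],c['cy']],[0,0,1]],float)
    p=cv2.undistortPoints(np.array([[[u,v]]],float),K,np.array([float(c['k1']),0,0,0]))[0,0]
    E=np.array(c['extrinsics']);R=E[:3,:3];t=E[:3,3]
    return -R.T@t, R.T@np.array([p[0],p[1],1])
def onz(c,u,v,z):
    o,d=ray(c,u,v); return o+d*(z-o[2])/d[2]
def proj(c,P):
    E=np.array(c['extrinsics']);q=E[:3,:3]@np.array(P)+E[:3,3]
    x,y=q[0]/q[2],q[1]/q[2];s=1+float(c['k1'])*(x*x+y*y)
    return np.array([c['fx']*x*s+c['cx'],c['fy']*y*s+c['cy']])
E
python3 - <<'E'
from h import *
for n in('top','side'):
    c=cap(n,n+'0.png'); print(n,c['fx'],c['k1'],-np.array(c['extrinsics'])[:3,:3].T@np.array(c['extrinsics'])[:3,3]); print(np.round(c['extrinsics'],3))
print(r.get_state(), r.grip_depth)
E
```

```text
top 407.2211426392676 -0.04075804544489775 [ 0.37950852 -0.22152538  0.90602774]
[[ 0.005 -1.    -0.027 -0.199]
 [-0.982  0.    -0.187  0.542]
 [ 0.187  0.028 -0.982  0.825]
 [ 0.     0.     0.     1.   ]]
side 363.75923721963824 -0.05823606062748601 [0.30767676 0.49688243 0.50041514]
[[-0.959 -0.282 -0.02   0.445]
 [-0.132  0.509 -0.851  0.214]
 [ 0.25  -0.813 -0.525  0.59 ]
 [ 0.     0.     0.     1.   ]]
{'time': 0.1, 'joint_positions': array([-1.21178168e+00,  1.16445056e-01,  1.44221223e+00, -7.76590891e-06,
        1.58401365e+00, -3.78197106e-02]), 'joint_velocities': array([-0.00074751, -0.00191231, -0.0029346 , -0.00071782,  0.00190594,
       -0.00018281]), 'joint_torque': array([ 1.52661392e-03, -7.33671713e+01, -6.33788681e+01, -1.25713350e-04,
        5.23407158e-03, -9.63423304e-06]), 'ee_pos': array([ 0.26080235, -0.62238673,  0.23062271]), 'orientation': array([-3.14051485e+00, -3.30109478e-05,  3.96834244e-01]), 'contact_force': array([ 0.05778651, -0.06070717, -0.2160097 ]), 'torque': array([-0.02332604,  0.00035436,  0.03039157]), 'gripper_width': 0.9969847149781992} 0.0187
```

View pics/top0.png

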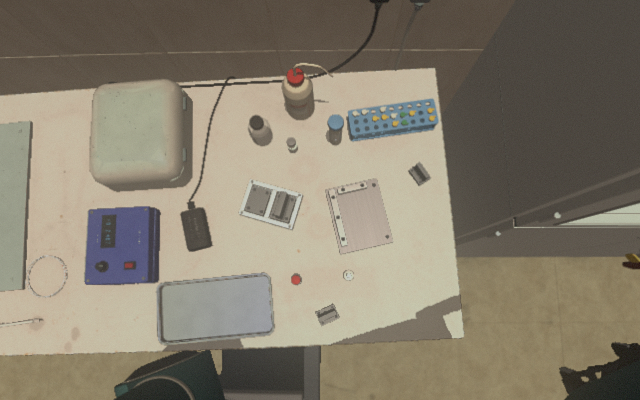

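View pics/side0.png

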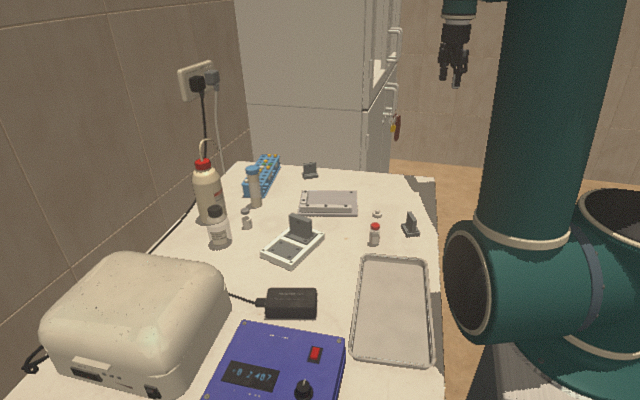

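The top view shows the mould at about (271,204), with the slab in its left cavity and the ribbed bracket in its right one. The jig is at about (360,215), with the long fence on its left and the short fence at its top. The smaller look-alike brackets are at (419,174) and (327,314). I'll zoom in next.

Run:
```python
import cv2
a=cv2.imread('pics/top0.png')
cv2.imwrite('pics/t0z.png',cv2.resize(a[165:265,230:400],None,fx=4.7,fy=4.7,interpolation=cv2.INTER_CUBIC))
a=cv2.imread('pics/side0.png')
cv2.imwrite('pics/s0z.png',cv2.resize(a[180:275,255:365],None,fx=6,fy=6,interpolation=cv2.INTER_CUBIC))
```

```text
(no output)
```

View pics/t0z.png

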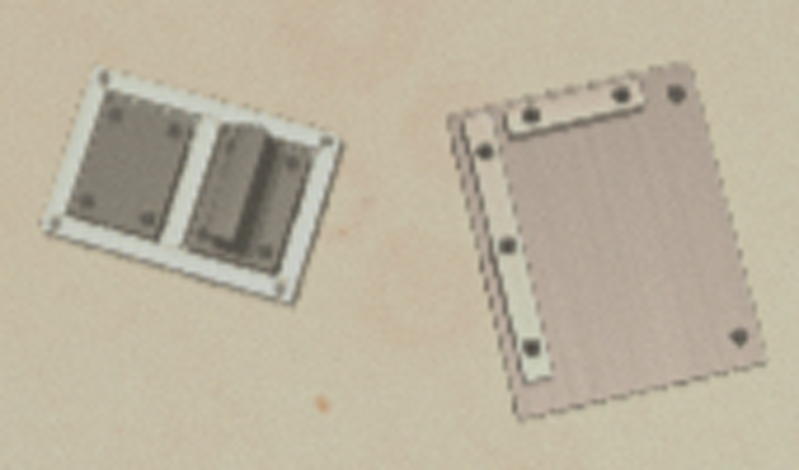

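View pics/s0z.png

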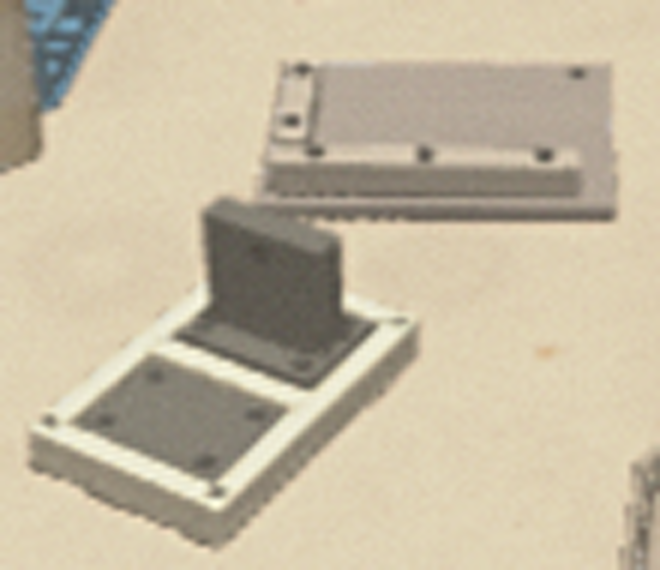

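Run:
```python
from h import *
c=load('top0'); s=load('side0')
T=lambda x,y:((x+.5)/4.7-.5+230,(y+.5)/4.7-.5+165)
S=lambda x,y:((x+.5)/6-.5+255,(y+.5)/6-.5+180)
def rep(n,P,z,cam,f):
    w=np.array([onz(cam,*f(*p),z)[:2] for p in P]); e=np.roll(w,-1,0)-w
    print(n,'ctr',w.mean(0).round(4),'len',np.linalg.norm(e,axis=1).round(4),'ang',np.degrees(np.arctan2(e[:,1],e[:,0])).round(1)); return w
rep('mouldT',[(100,68),(343,142),(293,303),(42,232)],.018,c,T)
rep('mouldS',[(205,290),(418,322),(212,512),(32,432)],.018,s,S)
rep('plateT',[(690,62),(768,362),(520,418),(447,116)],.008,c,T)
rep('plateS',[(280,62),(611,65),(615,208),(258,205)],.008,s,S)
rep('ribtopS',[(203,203),(228,197),(343,235),(318,243)],.066,s,S)
rep('ribtopT',[(232,122),(268,128),(238,243),(205,236)],.066,c,T)
rep('longfT',[(463,115),(493,110),(551,376),(524,382)],.024,c,T)
rep('shortfT',[(505,115),(637,80),(644,103),(513,134)],.024,c,T)
rep('longfS',[(268,150),(580,152),(580,168),(265,165)],.024,s,S)
```

```text
mouldT ctr [ 0.5521 -0.0856] len [0.1233 0.0803 0.1246 0.0838] ang [-107.3  163.8   74.3  -17.1]
mouldS ctr [ 0.5554 -0.077 ] len [0.0843 0.1252 0.0791 0.0999] ang [-179.3   72.9  -16.7 -106.4]
plateT ctr [ 0.529  -0.2811] len [0.1488 0.1192 0.1488 0.1202] ang [-167.   102.8   13.4  -77.2]
plateS ctr [ 0.53   -0.2808] len [0.1514 0.1184 0.1467 0.1196] ang [-166.7  102.6   13.8  -75.2]
ribtopS ctr [ 0.5462 -0.1153] len [0.0096 0.0501 0.01   0.0508] ang [-140.8  165.    45.1  -15.9]
ribtopT ctr [ 0.5444 -0.1118] len [0.0166 0.054  0.0152 0.0533] ang [-99.7 166.8  78.  -11.7]
longfT ctr [ 0.5231 -0.2341] len [0.0144 0.1285 0.0127 0.1292] ang [ -80.4 -168.1  102.6   12.6]
shortfT ctr [ 0.5882 -0.2662] len [0.0648 0.0116 0.0637 0.0099] ang [ -74.8 -164.4  103.6   22.2]
longfS ctr [ 0.5241 -0.2327] len [0.1292 0.0124 0.129  0.0117] ang [-166.2  102.5   13.5  -76.6]
```

>>> apply_moves --steps '[[[0.25,-0.2,0,0,0],[0.5,-0.4,0,0,0],[0.75,-0.6,0,0,0],[1.0,-0.8,0,0,0],[1.0,-0.8,0,0,0]]]'

```text
time: 0.72
ee_pos: [0.3849, -0.3949, 0.2315]
orientation: [3.141, -0.001, 0.4]
contact_force: [0.0, -0.2, 0.1]
gripper_width: 1.001
```

>>> apply_moves --steps '[[[0.25,-0.2,0,0.2,0],[0.5,-0.4,0,0.4,0],[0.75,-0.6,0,0.6,0],[1.0,-0.8,0,0.8,0],[1.0,-0.8,0,0.85,0],[1.0,-0.8,0,0.85,0],[1.0,-0.8,0,0.85,0]]]'

```text
time: 1.6
ee_pos: [0.5058, -0.1738, 0.2311]
orientation: [3.141, 0.0, -0.271]
contact_force: [-0.3, -0.8, 0.4]
gripper_width: 1.001
```

>>> apply_moves --steps '[[[0.108,-0.343,0.0,0,0],[0.108,-0.343,0.2,0,0],[0.108,-0.343,0.45,0,0],[0.108,-0.343,0.6,0,0],[0.108,-0.343,0.6,0,0]]]'

```text
time: 2.22
ee_pos: [0.544, -0.1133, 0.1092]
orientation: [3.141, 0.004, -0.272]
contact_force: [-0.9, -0.2, 0.9]
gripper_width: 1.003
```

Run:
```python
from h import *
c=cap('top','t1.png');s=cap('side','s1.png')
a=c['pixels'][150:270,230:400,::-1];b=s['pixels'][160:280,250:370,::-1]
cv2.imwrite('pics/z1.png',np.hstack([cv2.resize(a,(440,480),interpolation=2)if 0 else cv2.resize(a,None,fx=2.6,fy=2.6,interpolation=2),cv2.resize(b,None,fx=2.6,fy=2.6,interpolation=2)]))
print(r.get_state()['ee_pos'],r.get_state()['orientation'])
```

```text
[ 0.5455462  -0.11337658  0.11259787] [ 3.14155212e+00 -9.55110906e-04 -2.71485597e-01]
```

View pics/z1.png

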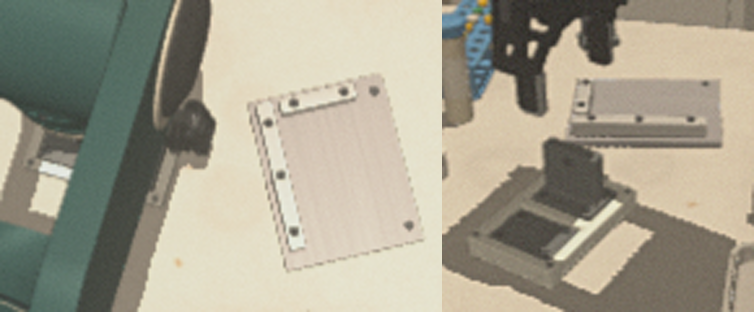

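The side view shows the open fingers straddling the rib from above. The arm blocks the mould in the top view. Going down to grip.

>>> apply_moves --steps '[[[0,0,0.15,0,0],[0,0,0.3,0,0],[0,0,0.4,0,0],[0,0,0.4,0,0],[0,0,0.4,0,0]]]'

```text
time: 2.95
ee_pos: [0.546, -0.1128, 0.0328]
orientation: [-3.142, -0.002, -0.271]
contact_force: [-0.2, -0.1, 0.7]
gripper_width: 1.002
```

>>> apply_moves --steps '[[[0,0,0,0,100],[0,0,0,0,150],[0,0,0,0,180],[0,0,0,0,200],[0,0,0,0,255],[0,0,0,0,255],[0,0,0,0,255],[0,0,0,0,255],[0,0,0,0,255]]]'

```text
time: 4.08
ee_pos: [0.5454, -0.1125, 0.0314]
orientation: [-3.142, -0.0, -0.271]
contact_force: [-0.3, 0.3, 3.0]
gripper_width: 0.155
```

>>> apply_moves --steps '[[[0,0,-0.05,0,255],[0,0,-0.12,0,255],[0,0,-0.25,0,255],[0,0,-0.4,0,255],[0,0,-0.4,0,255],[0,0,-0.4,0,255]]]'

```text
time: 4.82
ee_pos: [0.5451, -0.1125, 0.1112]
orientation: [3.142, 0.0, -0.271]
contact_force: [0.4, 0.6, -1.5]
gripper_width: 0.159
```

Run:
```python
from h import *
s=cap('side','s2.png')
cv2.imwrite('pics/z2.png',cv2.resize(s['pixels'][130:280,230:370,::-1],None,fx=4,fy=4,interpolation=2))
print(r.get_state())
```

```text
{'time': 4.875, 'joint_positions': array([-2.49336879e-01, -8.33271818e-02,  1.84118612e+00, -5.96135823e-06,
        1.38469000e+00,  1.59226993e+00]), 'joint_velocities': array([ 1.33058309e-03,  6.09272910e-03,  5.48249311e-03,  8.45940009e-05,
       -4.29887294e-04,  1.06990193e-04]), 'joint_torque': array([ 7.34904141e-03, -5.52631617e+01, -6.22498083e+01, -5.18590832e-05,
        1.07591235e-02,  1.69762905e-05]), 'ee_pos': array([ 0.54490675, -0.11244074,  0.11066575]), 'orientation': array([ 3.14156626e+00,  9.55937448e-04, -2.70809391e-01]), 'contact_force': array([ 0.17165169, -0.78430788, -0.46469309]), 'torque': array([-0.01623542,  0.05555011,  0.0497686 ]), 'gripper_width': 0.1527655232522397}
```

View pics/z2.png

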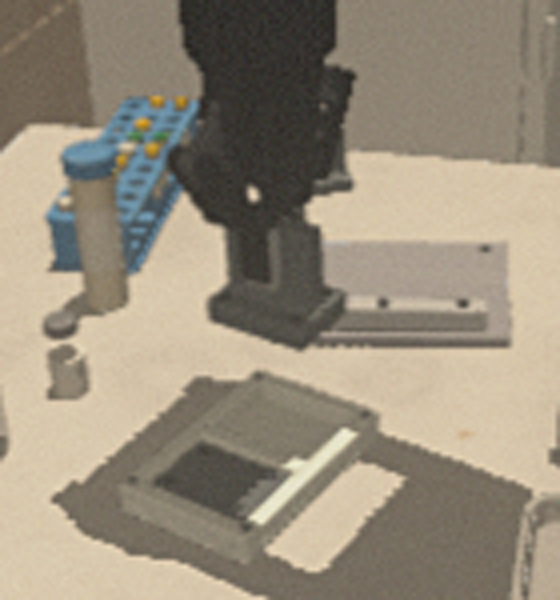

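The bracket is up and level in the jaws, and the slab is still in its cavity. Next I'll check where the bracket sits in the grip.

Run:
```python
from h import *
s=load('s2'); f=lambda x,y:((x+.5)/4-.5+230,(y+.5)/4-.5+130)
t=np.array([.5449,-.1124]);yaw=-.271
R=np.array([[np.cos(yaw),-np.sin(yaw)],[np.sin(yaw),np.cos(yaw)]])
for n,p,z in[('bl',(210,314),.0855),('br',(305,349),.0855),('tl',(209,298),.0995),('tr',(306,331),.0995),('far r top',(346,294),.0995)]:
    w=onz(s,*f(*p),z)[:2]; print(n,w.round(4),((w-t)@R*1e3).round(1))
# jig targets
j=np.array([.5295,-.2810]); 
for d in (12.8,13.2,13.6):
    a=np.radians(d);J=np.array([[np.cos(a),-np.sin(a)],[np.sin(a),np.cos(a)]])
    print(d,'home ctr',j+J@[.025,.018],'approach',j+J@[.013,.006])
```

```text
bl [ 0.5827 -0.1074] [35.1 15. ]
br [ 0.5227 -0.0883] [-27.8  17.3]
tl [ 0.5798 -0.1016] [30.8 19.8]
tr [ 0.5202 -0.0842] [-31.4  20.5]
far r top [ 0.5111 -0.1235] [-29.6 -19.7]
12.8 home ctr [ 0.54989086 -0.2579086 ] approach [ 0.54084765 -0.27226897]
13.2 home ctr [ 0.54972916 -0.25776681] approach [ 0.54078642 -0.27218997]
13.6 home ctr [ 0.54956647 -0.25762615] approach [ 0.54072464 -0.27211139]
```

Run:
```python
from h import *
for f in('top0','t1'):
    c=load(f); im=c['pixels'][:,:,::-1]
    lab=cv2.cvtColor(cv2.bilateralFilter(im,7,25,5),cv2.COLOR_BGR2LAB).astype(int)
    ref=lab[205:235,355:375].reshape(-1,3).mean(0)
    bg=lab[245:260,400:420].reshape(-1,3).mean(0); print(ref,bg)
    d1=np.abs(lab-ref)@[.4,1,1]; d2=np.abs(lab-bg)@[.4,1,1]
    m=((d1<d2)).astype(np.uint8); m[:170]=0;m[262:]=0;m[:,:320]=0;m[:,402:]=0
    m=cv2.morphologyEx(m,cv2.MORPH_OPEN,np.ones((3,3)))
    m=cv2.morphologyEx(m,cv2.MORPH_CLOSE,np.ones((9,9)))
    k=max(cv2.findContours(m,0,1)[0],key=cv2.contourArea)[:,0]
    w=np.array([onz(c,*p,.008)[:2] for p in k],np.float32)
    q=cv2.minAreaRect(w*1000);print(q)
    a=np.radians(13.);J=np.array([[np.cos(a),-np.sin(a)],[np.sin(a),np.cos(a)]])
    l=(w-[.5295,-.281])@J*1000
    for ax,h in((0,75),(1,60)):
        for sg in(1,-1):
            s=(np.abs(l[:,ax]*sg-h)<4)&(np.abs(l[:,1-ax])<(135-h)-8)
            if s.sum()<8: print('few');continue
            p=np.polyfit(l[s,1-ax],l[s,ax],1); print(ax,sg,s.sum(),p[1].round(2),'slope deg',(np.degrees(p[0])*(1 if ax==1 else -1)+13).round(2))
```

```text
[177.86       130.28833333 136.99333333] [197.85333333 126.12333333 141.02333333]
((528.5778198242188, -280.4513854980469), (152.5609893798828, 122.27054595947266), 13.165621757507324)
0 1 44 74.39 slope deg 13.14
0 -1 46 -75.26 slope deg 13.22
1 1 58 60.39 slope deg 13.18
1 -1 58 -59.29 slope deg 13.18
[210.17       129.90833333 138.06      ] [227.81666667 125.70333333 139.19666667]
((528.9752197265625, -280.30523681640625), (151.6788787841797, 122.27303314208984), 13.10961627960205)
0 1 44 73.64 slope deg 13.53
0 -1 46 -75.08 slope deg 13.08
1 1 58 60.43 slope deg 13.21
1 -1 58 -59.22 slope deg 13.0
```

>>> apply_moves --steps '[[[0.04,0.15,0,-0.12,255],[0.09,0.35,0,-0.3,255],[0.14,0.55,0,-0.48,255],[0.18,0.7,0,-0.6,255],[0.191,0.773,0,-0.638,255],[0.191,0.773,0,-0.638,255],[0.191,0.773,0,-0.638,255]]]'

```text
time: 5.75
ee_pos: [0.5406, -0.2711, 0.1108]
orientation: [-3.141, 0.001, 0.23]
contact_force: [0.4, -0.6, -0.2]
gripper_width: 0.155
```

Run:
```python
from h import *
s=cap('side','s3.png')
cv2.imwrite('pics/z3.png',cv2.resize(s['pixels'][110:230,250:400,::-1],None,fx=5,fy=5,interpolation=2))
x=r.get_state();print(x['ee_pos'],x['orientation'],x['contact_force'],x['torque'])
```

```text
[ 0.54069664 -0.27093474  0.11093405] [-3.14107696e+00  4.15101920e-04  2.30209363e-01] [-0.41058397 -0.3869922  -0.42463433] [ 0.03282894 -0.04434616 -0.00904109]
```

View pics/z3.png

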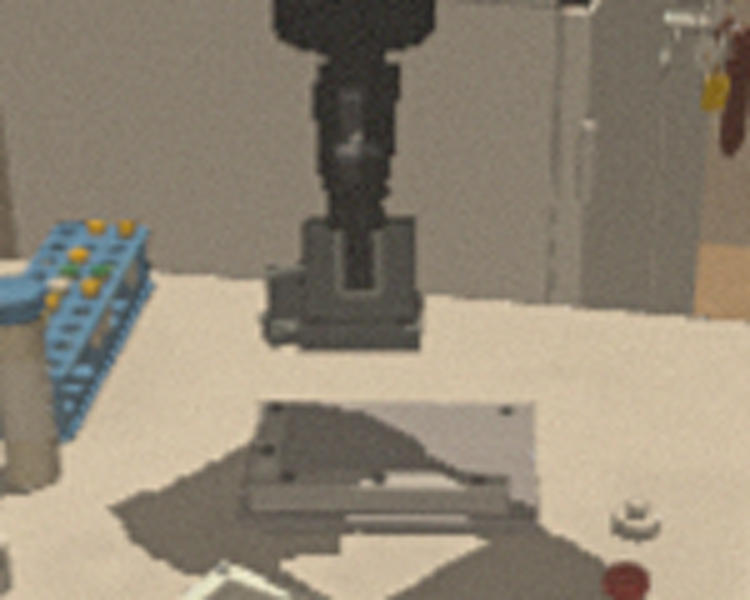

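The bracket hangs level above the jig, parallel to the long fence. Lowering now.

>>> apply_moves --steps '[[[0,0,0.12,0,255],[0,0,0.25,0,255],[0,0,0.34,0,255],[0,0,0.37,0,255],[0,0,0.37,0,255],[0,0,0.37,0,255]]]'

```text
time: 6.55
ee_pos: [0.5412, -0.2719, 0.0383]
orientation: [3.141, -0.001, 0.23]
contact_force: [0.6, -0.6, -1.4]
gripper_width: 0.154
```

>>> apply_moves --steps '[[[0,0,0.005,0,255],[0,0,0.01,0,255],[0,0,0.015,0,255],[0,0,0.015,0,255]]]'

```text
time: 7.05
ee_pos: [0.5407, -0.2717, 0.0342]
orientation: [-3.141, 0.0, 0.23]
contact_force: [-0.9, 0.3, -0.8]
gripper_width: 0.16
```

>>> apply_moves --steps '[[[0,0,0.003,0,255],[0,0,0.005,0,255],[0,0,0.005,0,255]]]'

```text
time: 7.42
ee_pos: [0.5407, -0.2717, 0.0334]
orientation: [3.142, -0.0, 0.23]
contact_force: [-1.0, 0.9, 0.7]
gripper_width: 0.156
```

>>> apply_moves --steps '[[[0,0,0.002,0,255],[0,0,0.004,0,255],[0,0,0.004,0,255]]]'

```text
time: 7.8
ee_pos: [0.5408, -0.2718, 0.0334]
orientation: [3.141, -0.0, 0.23]
contact_force: [-5.2, 2.4, 10.0]
gripper_width: 0.159
```

>>> apply_moves --steps '[[[0,-0.01,-0.002,0,255],[0,-0.025,-0.002,0,255],[0,-0.04,-0.002,0,255],[0,-0.05,-0.002,0,255],[0,-0.05,-0.002,0,255]]]'

```text
time: 8.43
ee_pos: [0.5388, -0.262, 0.0334]
orientation: [3.141, -0.001, 0.23]
contact_force: [-0.3, -1.0, 6.2]
gripper_width: 0.155
```

>>> apply_moves --steps '[[[0.01,0,0,0,255],[0.025,0,0,0,255],[0.04,0,0,0,255],[0.045,0,0,0,255],[0.045,0,0,0,255]]]'

```text
time: 9.05
ee_pos: [0.5473, -0.26, 0.0334]
orientation: [3.141, 0.0, 0.23]
contact_force: [-3.5, -1.3, 7.1]
gripper_width: 0.161
```

>>> apply_moves --steps '[[[0,-0.005,0,0,255],[0,-0.01,0,0,255],[0,-0.01,0,0,255]]]'

```text
time: 9.43
ee_pos: [0.5472, -0.2592, 0.0336]
orientation: [3.138, -0.001, 0.23]
contact_force: [0.1, -11.4, 3.3]
gripper_width: 0.159
```

>>> apply_moves --steps '[[[0.005,0,0,0,255],[0.01,0,0,0,255],[0.01,0,0,0,255]]]'

```text
time: 9.8
ee_pos: [0.5485, -0.2589, 0.0336]
orientation: [3.139, 0.001, 0.23]
contact_force: [-5.6, -12.8, 6.4]
gripper_width: 0.163
```

>>> apply_moves --steps '[[[0.004,0,0,0,255],[0.007,0,0,0,255],[0.007,0,0,0,255]]]'

```text
time: 10.18
ee_pos: [0.5495, -0.2587, 0.0336]
orientation: [3.139, 0.002, 0.23]
contact_force: [-9.0, -12.6, 8.9]
gripper_width: 0.16
```

Run:
```python
from h import *
s=cap('side','s4.png');c=cap('top','t4.png')
a=cv2.resize(s['pixels'][150:225,290:370,::-1],None,fx=5,fy=5,interpolation=2);b=cv2.resize(c['pixels'][165:265,300:400,::-1],None,fx=3.75,fy=3.75,interpolation=2)
cv2.imwrite('pics/z4.png',np.hstack([a,b]))
```

```text
(no output)
```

View pics/z4.png

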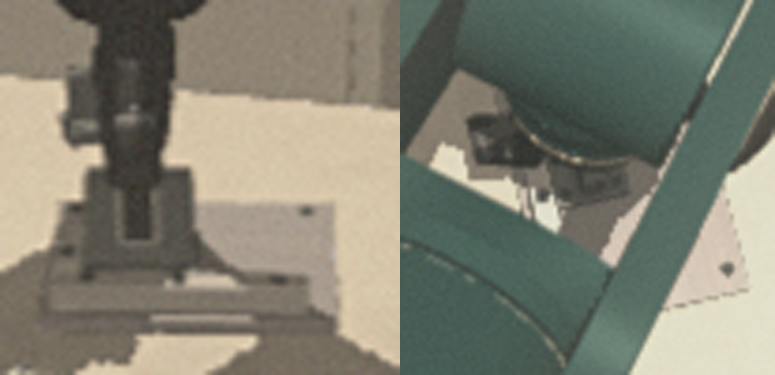

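>>> apply_moves --steps '[[[0.003,0,0,0,255],[0.005,0,0,0,255],[0.005,0,0,0,255]]]'

```text
time: 10.65
ee_pos: [0.5496, -0.2587, 0.0336]
orientation: [3.139, 0.003, 0.23]
contact_force: [-19.2, -13.2, 15.5]
gripper_width: 0.153
```

Run:
```python
from h import *
s=load('s4');a=np.radians(13.17);J=np.array([[np.cos(a),-np.sin(a)],[np.sin(a),np.cos(a)]])
for x in(-57,-3):
    w=np.array([.529,-.2804])+J@[.055+x/1e3,.025]; p=proj(s,[*w,.068]); print((p-[290,150]+.5)*5-.5)
```

```text
[194.35149781 182.13636696]
[ 84.90171914 181.09707184]
```

>>> apply_moves --steps '[[[-0.001,-0.002,0,0,255],[-0.001,-0.003,0,0,255],[-0.001,-0.003,0,0,255],[-0.001,-0.003,0,0,255]]]'

```text
time: 11.15
ee_pos: [0.5496, -0.2586, 0.0337]
orientation: [3.138, 0.003, 0.23]
contact_force: [-13.9, -17.4, 10.9]
gripper_width: 0.158
```

Run:
```python
from h import *
s=cap('side','s5.png')
a=cv2.resize(s['pixels'][170:225,290:365,::-1],None,fx=10,fy=10,interpolation=2)
cv2.imwrite('pics/z5.png',a)
x=r.get_state();a=.2299;f=x['contact_force'];print(x['ee_pos'],x['orientation'],f,x['torque'],f[0]*np.cos(a)+f[1]*np.sin(a),-f[0]*np.sin(a)+f[1]*np.cos(a))
J=np.array([[np.cos(a),-np.sin(a)],[np.sin(a),np.cos(a)]])
for X,Y,z in((-57,-15,68),(-3,-15,68),(-57,-29,68),(-3,-29,68),(-60,0,22),(-60,-44,22),(0,0,24),(0,-6,24)):
    w=np.array([.529,-.2804])+J@[.055+X/1e3,.04+Y/1e3]; p=proj(s,[*w,z/1e3]); print(X,Y,z,((p-[290,170]+.5)*10-.5).round())
```

```text
[ 0.5496462 -0.2586559  0.0336863] [3.13797151e+00 2.70264471e-03 2.29719730e-01] [-13.70711104 -18.33425673  11.42550396] [-3.05731165  2.46534067 -0.08937631] -17.52447909566692 -14.728288949784544
-57 -15 68 [389. 165.]
-3 -15 68 [170. 163.]
-57 -29 68 [391. 138.]
-3 -29 68 [175. 136.]
-60 0 22 [401. 356.]
-60 -44 22 [407. 266.]
0 0 24 [160. 346.]
0 -6 24 [162. 334.]
```

View pics/z5.png

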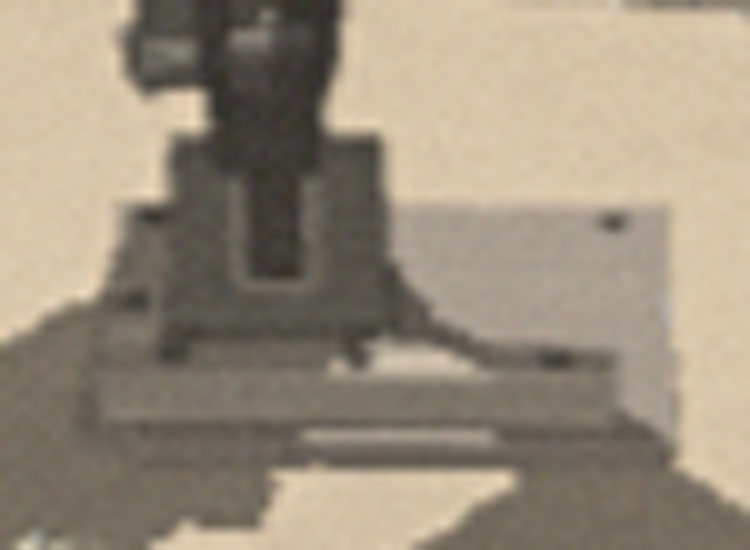

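The side view shows the rib top level from (170,135) to (385,138), within about 6 px of where the pressed-home pose projects. Both fences push back, and pushing further adds force but no movement. I'm handing in.

```bash
python3 -c "
from station import r
print(r.sign_off())
s=r.get_state();print(s['time'],s['contact_force'],s['gripper_width'],s['ee_pos'])"
```

```text
the job is handed in; nothing more can be done
None
the job is handed in; nothing more can be done
```

I lifted the bracket out of the mould by its rib and set it on the jig plate, turned to the jig's angle of 13.2°. I pressed it against the long fence first, then the short one. I handed in at about 11.2 s with the grip still closed and pushing; no verdict was reported.

**Last checks before handing in:**
- **Fence forces:** the short fence pushed back with about 17.5 N and the long fence with about 14.7 N. These readings include some friction. The plate pushed up with about 11 N.
- **Seating:** the last 1 mm push towards the short fence raised the force there by about 10 N and moved the arm only about 0.1 mm.
- **Position:** in the side view the rib was level, within about 6 px in the tenfold enlargement (0.6 of a camera pixel) of the pressed-home pose.
- **Grip:** the opening was 0.158, about 13.4 mm, which fits the 14 mm rib.
- **Other things:** the slab was still in its cavity after the lift. I never moved near the vials, bottle or knob, but took no separate picture of them at the end.

No check failed. The top camera could not confirm the final seating because the arm hid the corner, so that rests on the side view and the forces. I could not read the state after handing in.

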